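# Hang the pan on the dial balance and zero its scale

### The job

Hang the empty weighing pan by its wire bail on the hook of the dial balance, so that it hangs free. Then tare the balance: turn the bezel by its studs until the zero mark (the raised black wedge) stands exactly opposite the pointer. Leave the pan hanging still and the other tools where they lie.

Things in the scene. Friction and masses are not known exactly. Their poses are not given: they have to be found in the camera images.
- balance: The dial balance, screwed to the bench: a grey round drum on a round foot (foot 136 mm across, drum about 124 mm across), dial facing up. Origin on the bench under the drum's centre, which is the vertical axis of dial, pointer and bezel; z up. The hook arm leaves the drum along its -y axis and lies in its y-z plane. White dial face at z = 90 mm.
- bezel (a joint): The aluminium bezel ring round the dial (120 mm outside, 92 mm inside diameter, top at z = 100 mm). It turns about the drum's vertical axis and stays where it is left; it takes about 1.5 N at a stud. Value in rad, growing CLOCKWISE seen from above; at 0 the zero mark points along the balance's +x axis. Range -2.8 to 2.8.
- zero_mark (a point): Inner point of the zero mark on the bezel (47 mm from the axis, at z = 100 mm). The zero mark is a raised black wedge 14 mm long, 15 mm wide at its outer end, that points inward; the other scale lines are thin.
- pointer (a joint): The thin black pointer over the white dial: same axis and sense as the bezel (rad, clockwise positive, 0 along the balance's +x axis). 0 unloaded; the load on the hook turns it clockwise, about 0.7 to 1.4 rad with the pan, whose exact weight is not known. Zero is set when the bezel joint equals the pointer joint.
- pointer_tip (a point): Tip of the pointer, 42 mm from the axis (given at z = 100 mm); 5 mm inside the zero mark's point when they are opposite.
- hook_seat (a point): Lowest point of the hook's trough, where the bail shall rest: x = 0, y = -135 mm, z = 106 mm in the balance's frame, unloaded; it sinks 4 to 8 mm under the pan. Hook of 8 mm round steel, a V open upward, 37 mm wide along y: it rises to z = 117 mm at y = -115 mm (drum side) and 123 mm at its free outer end (y = -156 mm). Underside at the trough z = 97 mm.
- pan: The weighing pan: round steel dish 88 mm across and 16 mm high with a wire bail over it and a black grip on top; 130 mm tall in all, 0.1 to 0.25 kg. Origin at the centre of the dish's underside, z up. The bail (6 mm wire) lies in the pan's x-z plane, 85 mm wide at the dish, with a peak in the middle; its opening is hung over the hook with the hook passing along the pan's y axis (either way round).
- bail_peak (a point): Inside of the bail's peak, 78 mm above the dish's underside: it comes to rest at the hook seat.
- pan_grip (a point): The middle of the black upright grip, 113 mm above the dish's underside; grip 14 mm thick along the pan's x axis, 24 mm along its y axis, from 93 to 131 mm above the underside.
- stud_1 (a point): Middle of the exposed height (z = 115 mm) of the stud 225 degrees clockwise (135 anticlockwise) of the zero mark. Four alike upright steel studs, 12 mm thick, stand on the bezel on a circle of 53 mm radius, 45, 135, 225 and 315 degrees from the zero mark, rising from z = 100 to 129 mm. Push one along its circle, with the fingertips over the bezel's top, or grasp it.
- puffer: Orange rubber air puffer, 88 mm long, left of the balance (bystander).
- flush_cutter: Cutters with green handles, 99 mm long, on the robot's side of the pan (bystander).
- slip_stone: Small brown stone, 37 mm long, right of the pan (bystander).
- loupe: Black eye loupe, 34 mm wide, 30 mm high, left of the balance (bystander).

How it is judged (in metres and radians):
On the way, in this order (a step that is already met when the one before it is completed fails the run):
1. the pan hangs free on the hook, let go (distance between bail_peak and hook_seat below 0.012 m and height (world z) of pan above 0.01 m and contact force between pan and the fingers below 0.05 N and value of joint pointer above 0.5 rad), for 0.3 s.
2. the zero mark stands opposite the pointer (distance between zero_mark and pointer_tip below 0.0065 m), for 0.2 s.
At the end, for the whole second after the job is handed in: The pan hangs on the hook alone (bail peak within 12 mm of the hook seat, dish more than 10 mm above the bench, swinging slower than 0.06 m/s), and the zero mark's point is within 6.5 mm of the pointer's tip (5 mm when exactly opposite, so within about 5 degrees), the bezel at rest (distance between bail_peak and hook_seat below 0.012 m and height (world z) of pan above 0.01 m and linear speed of pan below 0.06 m/s and value of joint pointer above 0.5 rad and velocity of joint bezel between -0.05 and 0.05 rad/s and distance between zero_mark and pointer_tip below 0.0065 m); the robot touches nothing.
It fails at once if the pan is tipped over (angle between pan's own z axis and vertical above 0.9 rad).
It fails at once if a bystander is pushed away (distance of any of puffer, flush_cutter, loupe, slip_stone from where it was at the start of the episode above 0.03 m).
It also fails if it takes over 51 s, if anything falls off the work surface, if the arm or the gripper's body presses on something with over 40 N, if the wrist force passes 120 N, or if a joint passes its speed limit or range.

### The arm

A 6-joint arm with a two-finger parallel gripper is mounted at the origin on the work surface; the furniture and walls round the work are solid. World frame = base frame: x ahead of the robot, y to its left, z up, the work surface at z = 0. Lengths are in mm, angles in degrees, forces in N, time in s.
With the tool pointing down it reaches from about 325 to 775 mm from the base axis. Payload 5.5 kg.
Tool frame: the origin (TCP) lies between the finger pads; the fingertips stand 25 mm ahead of it and the grasp point (between the pads) lies 6 mm ahead of it; z points along the fingers, y is the direction in which the jaws open and shut (so a half turn about z gives the same grasp; the last joint's range is limited). The gripper opens to 85 mm and grips with 20 to 120 N. Pads are 22 mm wide; open, the fingers measure 114 mm over their backs; the gripper's body (76 mm by 85 mm) begins 54 mm behind the grasp point. The pads swing forward as they close: fully open they stand 13 mm farther back than shut.
Start: joints at [68.658, 5.22, 70.514, -0, 104.267, -3.249], TCP at [186.351, 570.342, 256.275] pointing down, gripper open.
Joint ranges: [-164.24, 164.24], [-49.07, 125.15], [9.68, 141.18], [-86.29, 266.29], [3.28, 154.24], [-151.56, 151.56]. Speed limits (degrees/s): [147.25, 147.25, 172.46, 180, 180, 180].

### API

Orientations are given as [roll, pitch, yaw] about the fixed x, y, z axes, in that order (R = Rz(yaw) Ry(pitch) Rx(roll)).
In Python, from plant import env gives the robot as it stands. The module is installed in compiled form; this text tells all that it offers.
- The arm moves only by the shell command python3 -m crank 'ROWS' [FORCE]. ROWS is JSON, a list of rows, each an object with "linear": the shift along the tool's x, y, z in units of 25 mm (1.0 is 25 mm), a list of three; "rot": the turn, a rotation vector about the tool's x, y, z in units of 5 degrees (1.0 is 5 degrees), a list of three; "jaw": the finger opening in mm, from 0 to 85.4. In form: [{"linear": [x, y, z], "rot": [rx, ry, rz], "jaw": jaw}, ...]. A call has 1 to 12 rows; each row shifts and turns the commanded pose from where the row before left it, along the tool's axes as they then stand; what a row does not reach is not made up. A row lasts 1/10 s, in which the tool goes at most 50 mm and 8.59 degrees, less where a joint would pass 70% of its speed; a pose out of reach is approached as far as the arm can. A call is refused whole if a number of a shift passes 1 or a number of a turn 1, either way. A call with a gripper value outside its range is refused whole. The fingers move at their own pace and stop on an object; FORCE is the grip in N (left out, the last holds). Time passes only in rows, so rows that do not move let the fingers close. It gives the time, the measured TCP pose, the force and the opening at its end, in the units of the state.
- env.read_state(): the state, without advancing time (a new reading comes with each control period).
- env.get_image(name): name is "side" or "top" or "wrist"; returns the picture (400x640x3 uint8, red, green, blue); there is no depth.
- env.calibration(name): a dict with "vertical_fov" (degrees; the focal length in pixels is half the picture's height over the tangent of half this angle, whatever the lens; pixels are square), "cx", "cy" (the principal point, pixels), "D" ([k1, k2, p1, p2, k3] as OpenCV has them; the pictures are not rectified), "R" (3x3) and "t" (3): a world point X has camera coordinates R X + t. Camera axes: x right, y down, z forward; pixel columns grow to the right and rows downward; lengths in mm; the calibration is good to about 2 mm. A picture is of the moment at which its call begins: read the wrist's pose just before it. calibration takes no time and is no camera call; for the wrist camera it gives the pose at the moment of the call.
- env.sign_off(): hands the job in, once; it reports no verdict.
The state is a dict: "time_s": time; "joint_pos": joint angles; "qd": joint speeds; "joint_torque": joint torques, N m; "position": TCP position; "ee_rot": TCP orientation; "contact_force": force on the tool from outside, world axes, zero at the start; "moment": the same for the moment, N m; "grip_width": opening from 0.0 (shut) to 1.0 (fully open).
Only numpy, scipy, OpenCV 4.12 (cv2) and the standard library are available. Lean on these libraries where they do the work, as an engineer would, in place of code of your own. Each camera call takes 0.05 s, during which the arm holds its last target. There are 200 camera calls.

## Working session

There is one attempt and no reset: what is moved stays moved. The work goes in short steps, Python scripts to look and compute and a shell command to move; the robot and the scene stay as the last step left them, time stands still between calls to the robot, and variables do not carry over. Pictures are saved under pics/ and viewed, about 8 in all and at most 12, crops included, and the job is handed in when it is done.

```bash
mkdir -p pics
cat > h.py <<'E'
import numpy as np, cv2
from plant import env
def cam(n):
    c=env.calibration(n); f=200/np.tan(np.radians(c["vertical_fov"])/2)
    K=np.array([[f,0,c["cx"]],[0,f,c["cy"]],[0,0,1]]); return K,np.array(c["D"],float),np.array(c["R"]),np.array(c["t"],float)
def ray(C,uv):
    K,D,R,t=C; p=cv2.undistortPoints(np.array([[uv]],float),K,D)[0,0]
    return -R.T@t, R.T@np.array([p[0],p[1],1])
def onz(C,uv,z):
    o,d=ray(C,uv); return o+d*(z-o[2])/d[2]
def px(C,X):
    K,D,R,t=C; return cv2.projectPoints(np.array([X],float),cv2.Rodrigues(R)[0],t,K,D)[0][0,0]
def snap(n,name):
    C=cam(n); im=env.get_image(n); cv2.imwrite(f"pics/{name}.png",im[...,::-1]); return C,im
E
python3 - <<'E'
from h import *
for n in("top","side"):
    C,im=snap(n,n+"1"); print(n,(-C[2].T@C[3]).round(),C[0][0,0],C[1])
print(env.read_state())
a=cv2.imread("pics/top1.png");b=cv2.imread("pics/side1.png")
E
```

```text
top [ 414.  -41. 1123.] 423.0516979651253 [-0.07992875  0.          0.          0.          0.        ]
side [ 220. -637.  667.] 384.0440552208115 [-0.03408903  0.          0.          0.          0.        ]
{'time_s': 0.1, 'joint_pos': array([ 6.86562195e+01,  5.26135833e+00,  7.05769909e+01, -3.18425925e-04,
        1.04268614e+02, -3.24630226e+00]), 'qd': array([-0.07256034,  0.02573143, -0.19284344,  0.04430839,  0.00525412,
       -0.03514197]), 'joint_torque': array([ 1.89771548e-03, -4.60217643e+01, -4.19218183e+01, -1.04050291e-04,
        1.05627871e-02,  1.26023288e-06]), 'position': array([186.27892982, 570.11554589, 255.21730733]), 'ee_rot': array([-1.79893191e+02, -5.74890653e-03,  1.61902438e+02]), 'contact_force': array([-0.56181724, -0.23709848, -0.12755778]), 'moment': array([-0.00240214,  0.02793116, -0.00201075]), 'grip_width': 0.9925802751943129}
```

View pics/top1.png

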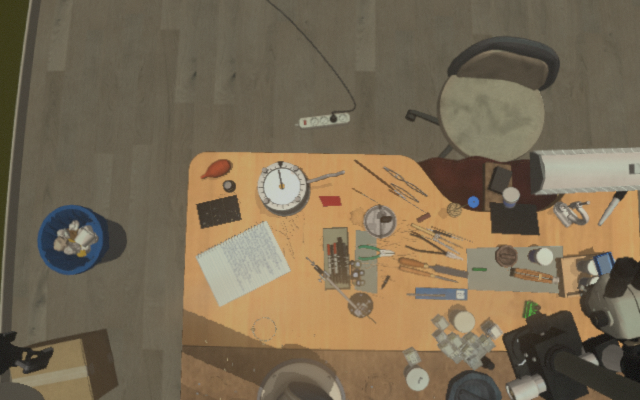

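View pics/side1.png

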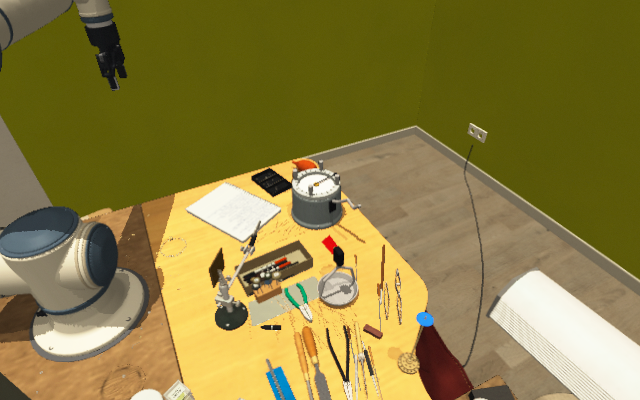

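The top view shows the balance at (283,187) with its hook running right to about (343,174), and the pan at (380,221). The side view shows the pan at (338,285). Next I'll take a close crop.

Run:
```python
from h import *
a=cv2.imread("pics/top1.png")[145:270,240:430];b=cv2.imread("pics/side1.png")[150:310,280:380]
a=cv2.resize(a,None,fx=4,fy=4,interpolation=2)[:, :]
cv2.imwrite("pics/c1.png",a)
cv2.imwrite("pics/c2.png",cv2.resize(b,None,fx=3.7,fy=3.7,interpolation=2))
C=cam("top")
for n,uv,z in(("dial",(282,186),95),("hookend",(343,173),117),("pan",(380,221),8),("grip",(379,218),125)): print(n,onz(C,uv,z).round())
```

```text
dial [555.  54.  95.]
hookend [586. -94. 117.]
pan [ 478. -200.    8.]
grip [ 479. -180.  125.]
```

View pics/c1.png

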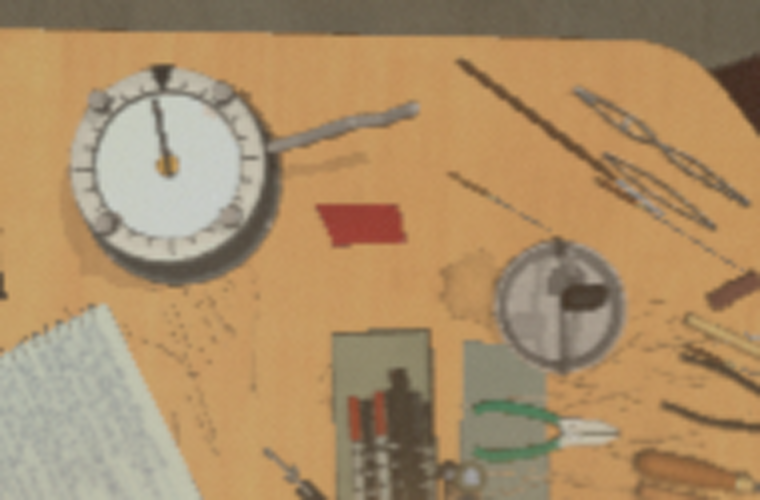

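View pics/c2.png

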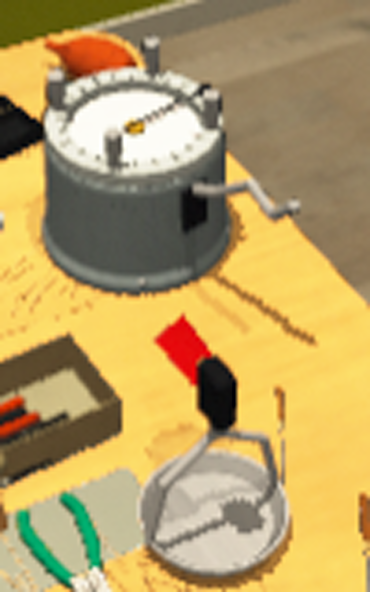

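Crop: dial centre at (168,165), hook end at (416,107), bail ends at (559,243) and (562,372), grip centre at (584,297). The pointer is about 10° left of up, so the balance yaw is about 11°. I'll turn these into positions.

Run:
```python
from h import *
C=cam("top");S=cam("side")
im=cv2.imread("pics/top1.png")
f=lambda x,y:(240+x/4-.4,145+y/4-.4)
g=cv2.resize(im[155:220,250:312],None,fx=4,fy=4,interpolation=2)
m=(g.min(2)>185).astype(np.uint8)
m=cv2.morphologyEx(m,3,np.ones((9,9)))
cs,_=cv2.findContours(m,0,1);c=max(cs,key=cv2.contourArea);e=cv2.fitEllipse(cv2.convexHull(c));print(e)
cd=onz(C,(250+e[0][0]/4-.4,155+e[0][1]/4-.4),97);print("dial",cd)
print("pivot",onz(C,f(168,165),93))
he=onz(C,f(416,107),121);print("hookend",he)
h0=onz(C,f(275,148),105);print("hook root",h0)
d=he-h0;print("hook dir",np.degrees(np.arctan2(d[1],d[0])));d=he-cd;print("from centre",np.degrees(np.arctan2(d[1],d[0])),np.hypot(*d[:2]))
b1,b2=onz(C,f(559,243),16),onz(C,f(562,372),16);d=b1-b2;print("bail",b1,b2,np.degrees(np.arctan2(d[1],d[0])))
pc=onz(C,f(561,306),14);print("pan rim centre",pc)
o1,r1=ray(C,f(584,297));o2,r2=ray(S,(280+217/3.7-.4,150+393/3.7-.4))
A=np.stack([r1,-r2],1);s=np.linalg.lstsq(A,o2-o1,rcond=None)[0];print("grip",o1+s[0]*r1,o2+s[1]*r2)
```

```text
((127.84205627441406, 126.50479888916016), (138.77243041992188, 139.2409210205078), 48.96187973022461)
dial [554.08921284  54.60668734  97.        ]
pivot [555.57149577  54.90672978  93.        ]
hookend [589.42978329 -95.47901106 121.        ]
hook root [565.47558238 -11.02353163 105.        ]
hook dir -74.16501409715701
from centre -76.74997119682571 154.19037837086015
bail [ 519.14862846 -196.4422872    16.        ] [ 434.51926218 -198.97859558   16.        ] 1.7166178591258356
pan rim centre [ 477.81197947 -198.30057833   14.        ]
grip [ 477.75605842 -198.11564795  112.38037118] [ 477.08418267 -197.83205588  112.29361077]
```

```bash
R='{"linear":[-0.79,-0.985,0],"rot":[0,0,0],"jaw":85}'; python3 -m crank '[{"linear":[-0.79,-0.985,0],"rot":[0,0,0],"jaw":85},{"linear":[-0.79,-0.985,0],"rot":[0,0,0],"jaw":85},{"linear":[-0.79,-0.985,0],"rot":[0,0,0],"jaw":85},{"linear":[-0.79,-0.985,0],"rot":[0,0,0],"jaw":85},{"linear":[-0.79,-0.985,0],"rot":[0,0,0],"jaw":85},{"linear":[-0.79,-0.985,0],"rot":[0,0,0],"jaw":85},{"linear":[-0.79,-0.985,0],"rot":[0,0,0],"jaw":85},{"linear":[-0.79,-0.985,0],"rot":[0,0,0],"jaw":85},{"linear":[-0.79,-0.985,0],"rot":[0,0,0],"jaw":85},{"linear":[-0.79,-0.985,0],"rot":[0,0,0],"jaw":85},{"linear":[-0.79,-0.985,0],"rot":[0,0,0],"jaw":85},{"linear":[-0.79,-0.985,0],"rot":[0,0,0],"jaw":85}]'
```

```text
time_s: 1.3
position: [319.9, 214.6, 255.9]
ee_rot: [-180.0, -0.0, 161.9]
contact_force: [1.2, -0.3, -0.3]
grip_width: 0.995
```

```bash
python3 -m crank '[{"linear":[-0.79,-0.985,0],"rot":[0,0,0],"jaw":85},{"linear":[-0.79,-0.985,0],"rot":[0,0,0],"jaw":85},{"linear":[-0.79,-0.985,0],"rot":[0,0,0],"jaw":85},{"linear":[-0.79,-0.985,0],"rot":[0,0,0],"jaw":85},{"linear":[-0.79,-0.985,0],"rot":[0,0,0],"jaw":85},{"linear":[-0.79,-0.985,0],"rot":[0,0,0],"jaw":85},{"linear":[-0.79,-0.985,0],"rot":[0,0,0],"jaw":85},{"linear":[-0.79,-0.985,0],"rot":[0,0,0],"jaw":85},{"linear":[-0.79,-0.985,0],"rot":[0,0,0],"jaw":85},{"linear":[-0.79,-0.985,0],"rot":[0,0,0],"jaw":85},{"linear":[-0.79,-0.985,0],"rot":[0,0,0],"jaw":85},{"linear":[-0.79,-0.985,0],"rot":[0,0,0],"jaw":85}]'
python3 -m crank '[{"linear":[-0.79,-0.985,0],"rot":[0,0,0],"jaw":85},{"linear":[-0.79,-0.985,0],"rot":[0,0,0],"jaw":85},{"linear":[0,0,0],"rot":[0,0,1],"jaw":85},{"linear":[0,0,0],"rot":[0,0,1],"jaw":85},{"linear":[0,0,0],"rot":[0,0,1],"jaw":85},{"linear":[0,0,0],"rot":[0,0,1],"jaw":85},{"linear":[0,0,0],"rot":[0,0,1],"jaw":85},{"linear":[0,0,0],"rot":[0,0,1],"jaw":85},{"linear":[0,0,0],"rot":[0,0,1],"jaw":85},{"linear":[0,0,0],"rot":[0,0,1],"jaw":85},{"linear":[0,0,0],"rot":[0,0,1],"jaw":85},{"linear":[0,0,0],"rot":[0,0,1],"jaw":85}]'
python3 -m crank '[{"linear":[0,0,0],"rot":[0,0,1],"jaw":85},{"linear":[0,0,0],"rot":[0,0,1],"jaw":85},{"linear":[0,0,0],"rot":[0,0,1],"jaw":85},{"linear":[0,0,0],"rot":[0,0,1],"jaw":85},{"linear":[0,0,0],"rot":[0,0,0],"jaw":85}]'
python3 - <<'E'
from h import *
C,im=snap("wrist","w1");print(env.read_state()["joint_pos"],px(C,[477.5,-198,113]))
E
```

```text
time_s: 2.5
position: [453.5, -139.9, 255.8]
ee_rot: [180.0, -0.0, 161.9]
contact_force: [0.2, 0.4, 0.2]
grip_width: 0.993
time_s: 3.7
position: [475.5, -197.6, 255.7]
ee_rot: [-180.0, -0.0, 111.7]
contact_force: [-0.0, -0.1, -0.2]
grip_width: 1.001
time_s: 4.2
position: [475.5, -197.7, 255.8]
ee_rot: [-180.0, -0.0, 91.9]
contact_force: [-0.2, 0.7, -1.0]
grip_width: 0.996
[-2.63569912e+01 -7.86007866e+00  8.34387205e+01 -1.15016134e-03
  1.04466318e+02 -2.83715151e+01] [327.02060011 194.5110576 ]
```

View pics/w1.png

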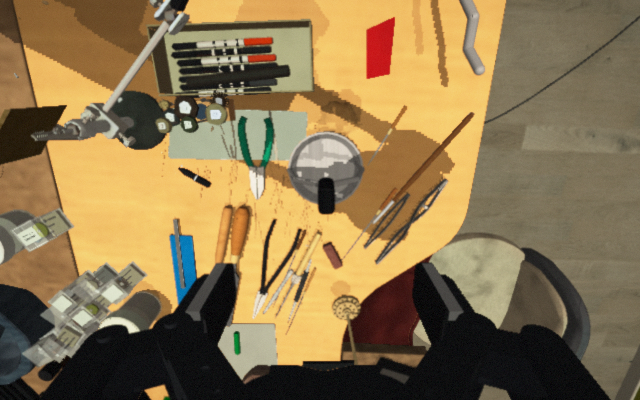

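The grip is at (327,195) in the wrist view, where I predicted it. I'll descend and grasp.

```bash
python3 -m crank '[{"linear":[0,0.08,0.9],"rot":[0,0,0],"jaw":85},{"linear":[0,0,0.9],"rot":[0,0,0],"jaw":85},{"linear":[0,0,0.9],"rot":[0,0,0],"jaw":60},{"linear":[0,0,0.9],"rot":[0,0,0],"jaw":50},{"linear":[0,0,0.9],"rot":[0,0,0],"jaw":40},{"linear":[0,0,0.9],"rot":[0,0,0],"jaw":40},{"linear":[0,0,0],"rot":[0,0,0],"jaw":30},{"linear":[0,0,0],"rot":[0,0,0],"jaw":20},{"linear":[0,0,0],"rot":[0,0,0],"jaw":8},{"linear":[0,0,0],"rot":[0,0,0],"jaw":8},{"linear":[0,0,0],"rot":[0,0,0],"jaw":8},{"linear":[0,0,0],"rot":[0,0,0],"jaw":8}]' 45
```

```text
time_s: 5.45
position: [478.0, -197.8, 122.3]
ee_rot: [179.9, 0.0, 91.9]
contact_force: [-0.4, 0.0, 1.5]
grip_width: 0.157
```

```bash
python3 -m crank '[{"linear":[0,0,-0.6],"rot":[0,0,0],"jaw":8},{"linear":[0,0,-0.9],"rot":[0,0,0],"jaw":8},{"linear":[0,0,-0.9],"rot":[0,0,0],"jaw":8},{"linear":[0.22,0.72,0],"rot":[0,0,0],"jaw":8},{"linear":[0.22,0.72,0],"rot":[0,0,0],"jaw":8},{"linear":[0.22,0.72,0],"rot":[0,0,0],"jaw":8},{"linear":[0.22,0.72,0],"rot":[0,0,0],"jaw":8},{"linear":[0.22,0.72,0],"rot":[0,0,0],"jaw":8},{"linear":[0.22,0.72,0],"rot":[0,0,0],"jaw":8},{"linear":[0.23,0.75,0],"rot":[0,0,-0.75],"jaw":8},{"linear":[0,0,0],"rot":[0,0,-0.75],"jaw":8},{"linear":[0,0,0],"rot":[0,0,-0.75],"jaw":8}]'
python3 -m crank '[{"linear":[0,0,0],"rot":[0,0,0],"jaw":8}]'
python3 - <<'E'
from h import *
C,im=snap("top","t2");C2,im2=snap("wrist","w2");S,im3=snap("side","s2")
a=im[150:250,250:400];b=im2[0:240,160:480];c=im3[130:290,270:400]
o=np.zeros((600,800,3),np.uint8);o[:300,:450]=cv2.resize(a,(450,300),interpolation=2);o[300:600,:400]=cv2.resize(b,(400,300));o[:400,460:785]=cv2.resize(c,(325,400),interpolation=2)
cv2.imwrite("pics/m2.png",o[...,::-1])
p=env.read_state();print(p["position"],p["contact_force"])
T=p["position"];X=T-[0,0,9]
for n,K in(("top",C),("wrist",C2),("side",S)):print(n,"grip",px(K,X),"hook end",px(K,[590,-97,120]),"seat",px(K,[585.4,-76.8,106]))
E
```

```text
time_s: 6.65
position: [603.5, -154.4, 181.7]
ee_rot: [-180.0, -0.0, 103.4]
contact_force: [0.1, 1.0, -2.0]
grip_width: 0.156
time_s: 6.75
position: [603.2, -154.6, 181.9]
ee_rot: [180.0, 0.0, 103.2]
contact_force: [0.1, -0.1, -2.3]
grip_width: 0.156
[ 602.9945586  -154.79753692  181.7555197 ] [-1.0331182   0.50098735 -2.25297473]
top grip [370.95926033 162.0559594 ] hook end [344.21297586 171.19878677] seat [335.5498466  173.90916379]
wrist grip [325.05526961 281.16866989] hook end [325.62038851 137.3929297 ] seat [325.71464497  98.42993579]
side grip [382.53741039 200.13453038] hook end [360.64959816 205.76657999] seat [353.87243711 206.04153899]
```

View pics/m2.png

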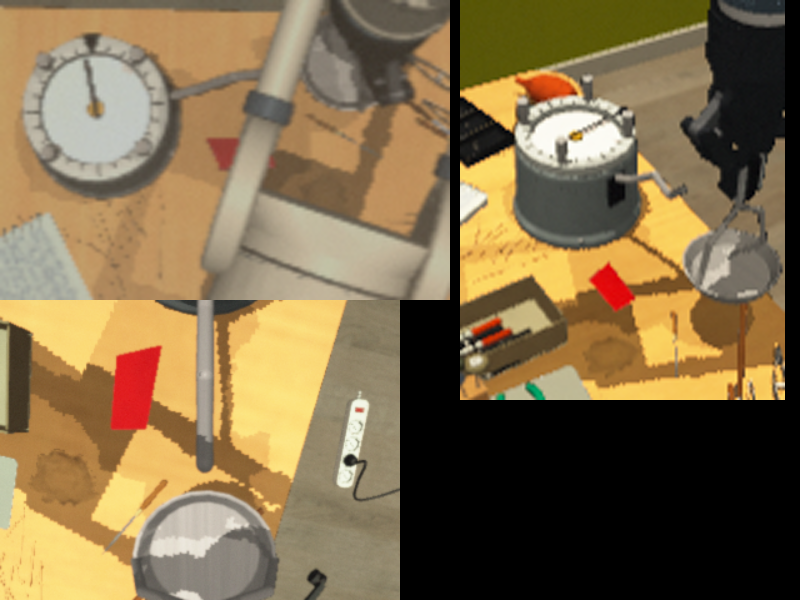

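The wrist view shows the hook lined up with the pan's bail: the end is at about (324,132) and I predicted (326,137). Going in 80 mm along the tool's x, then lowering.

```bash
python3 -m crank '[{"linear":[0.4,0,0],"rot":[0,0,0],"jaw":8},{"linear":[0.6,0,0],"rot":[0,0,0],"jaw":8},{"linear":[0.6,0,0],"rot":[0,0,0],"jaw":8},{"linear":[0.6,0,0],"rot":[0,0,0],"jaw":8},{"linear":[0.6,0,0],"rot":[0,0,0],"jaw":8},{"linear":[0.4,0,0],"rot":[0,0,0],"jaw":8},{"linear":[0,0,0.3],"rot":[0,0,0],"jaw":8},{"linear":[0,0,0.3],"rot":[0,0,0],"jaw":8},{"linear":[0,0,0.2],"rot":[0,0,0],"jaw":8},{"linear":[0,0,0.2],"rot":[0,0,0],"jaw":8},{"linear":[0,0,0],"rot":[0,0,0],"jaw":8}]'
python3 -m crank '[{"linear":[0,0,0.12],"rot":[0,0,0],"jaw":8},{"linear":[0,0,0.12],"rot":[0,0,0],"jaw":8},{"linear":[0,0,0.08],"rot":[0,0,0],"jaw":8},{"linear":[0,0,0],"rot":[0,0,0],"jaw":8}]'
python3 - <<'E'
from h import *
S,im3=snap("side","s3");C2,im2=snap("wrist","w3")
c=im3[150:270,280:400];o=np.hstack([cv2.resize(c,(400,400),interpolation=2),cv2.resize(im2[:320,160:480],(400,400))])
cv2.imwrite("pics/m3.png",o[...,::-1]);p=env.read_state();print(p["position"],p["contact_force"],p["time_s"])
E
```

```text
time_s: 8.0
position: [584.4, -77.2, 154.7]
ee_rot: [-179.9, -0.1, 103.1]
contact_force: [0.2, 0.2, -3.2]
grip_width: 0.158
time_s: 8.4
position: [584.8, -76.8, 148.3]
ee_rot: [180.0, -0.0, 103.2]
contact_force: [-1.0, 0.7, -1.5]
grip_width: 0.157
[584.86623233 -76.76381454 148.52974377] [-0.34833553 -0.28813966 -0.34274855] 8.5
```

View pics/m3.png

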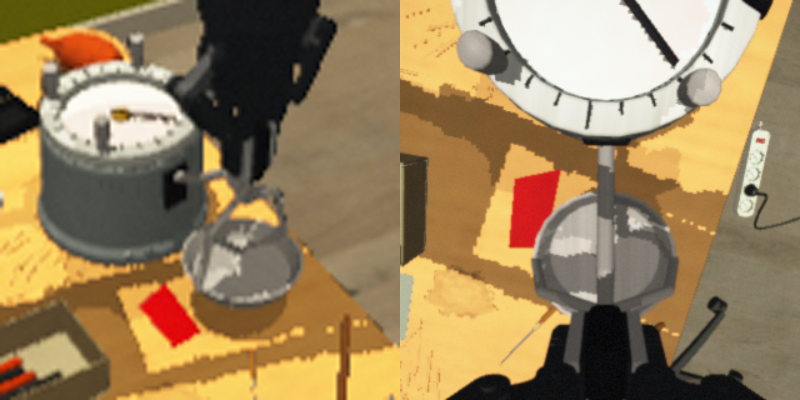

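The hook is inside the bail, and the pointer has already turned to roughly 40° as the load transfers. I'll lower a little more and release.

```bash
python3 -m crank '[{"linear":[0,0,0.08],"rot":[0,0,0],"jaw":8},{"linear":[0,0,0.06],"rot":[0,0,0],"jaw":8},{"linear":[0,0,0],"rot":[0,0,0],"jaw":12},{"linear":[0,0,0],"rot":[0,0,0],"jaw":18},{"linear":[0,0,0],"rot":[0,0,0],"jaw":26},{"linear":[0,0,0],"rot":[0,0,0],"jaw":34},{"linear":[0,0,0],"rot":[0,0,0],"jaw":40},{"linear":[0,0,0],"rot":[0,0,0],"jaw":40}]'
python3 -m crank '[{"linear":[0,0,-0.3],"rot":[0,0,0],"jaw":40},{"linear":[0,0,-0.5],"rot":[0,0,0],"jaw":40},{"linear":[0,0,-0.8],"rot":[0,0,0],"jaw":40},{"linear":[0,0,-0.8],"rot":[0,0,0],"jaw":40},{"linear":[0,0,-0.8],"rot":[0,0,0],"jaw":40},{"linear":[0,0,-0.8],"rot":[0,0,0],"jaw":40},{"linear":[0,0,0],"rot":[0,0,0],"jaw":40},{"linear":[0,0,0],"rot":[0,0,0],"jaw":40},{"linear":[0,0,0],"rot":[0,0,0],"jaw":40}]'
python3 - <<'E'
from h import *
S,im3=snap("side","s4");C2,im2=snap("wrist","w4");T,im=snap("top","t4")
c=im3[150:270,280:400];o=np.hstack([cv2.resize(c,(300,300),interpolation=2),cv2.resize(im2,(480,300))])
cv2.imwrite("pics/m4.png",o[...,::-1]);p=env.read_state();print(p["position"],p["contact_force"],p["time_s"])
print(px(C2,[555,54.7,90]))
E
```

```text
time_s: 9.3
position: [584.8, -76.8, 144.8]
ee_rot: [180.0, 0.0, 103.2]
contact_force: [0.4, 0.4, -0.5]
grip_width: 0.472
time_s: 10.2
position: [584.5, -76.7, 243.6]
ee_rot: [-179.9, -0.0, 103.2]
contact_force: [-0.3, 0.5, -1.2]
grip_width: 0.467
[584.43405692 -76.75655821 243.36957147] [-0.86259242 -1.09349779 -0.20424472] 10.35
[326.96051779  22.13344838]
```

View pics/m4.png

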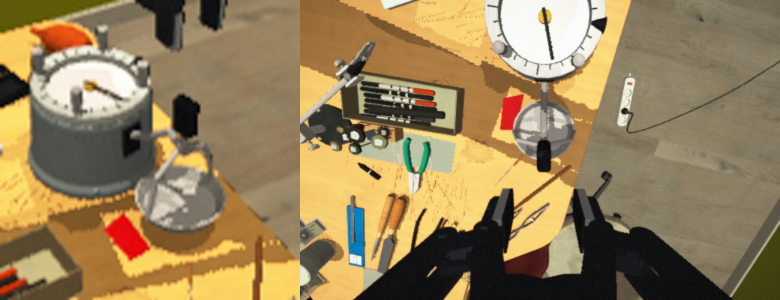

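The pan hangs on its own with the jaws clear. The pointer points nearly along the hook, and the zero mark is still on the far side (wrist view, about (600,24) in the montage). I'll measure both angles and the studs by polar sampling.

```bash
cat > ang.py <<'E'
from h import *
def polar(C,im,c,yaw,r0,r1,z):
    a=np.arange(0,360,1.);r=np.arange(r0,r1,1.)
    out=np.zeros(len(a))
    g=im.astype(np.float32).max(2)
    P=np.array([[c[0]+q*np.cos(np.radians(yaw-t)),c[1]+q*np.sin(np.radians(yaw-t)),z] for t in a for q in r])
    K,D,R,t=C;uv=cv2.projectPoints(P,cv2.Rodrigues(R)[0],t,K,D)[0].reshape(len(a),len(r),2).astype(np.float32)
    v=cv2.remap(g,uv[...,0],uv[...,1],1,borderValue=255).mean(1)
    return a,v
def dark(a,v):
    i=v.argmin();w=[(i+k)%360 for k in range(-12,13)];b=np.clip(np.median(v)-v[w]-10,0,None)
    return i+(b*np.arange(-12,13)).sum()/b.sum(), v[i],np.median(v)
E
python3 - <<'E'
from ang import *
c=(555,54.7);yaw=13
for n,cn in(("top1","top"),("t4","top"),("w4","wrist")):
    C=cam(cn);im=cv2.imread(f"pics/{n}.png")
    print(n,"pointer",dark(*polar(C,im,c,yaw,18,40,94)),"zero",dark(*polar(C,im,c,yaw,49,59,100)))
print(env.read_state()["joint_pos"])
E
```

```text
top1 pointer (np.float64(-0.47186831935246365), np.float32(117.71187), np.float32(202.99669)) zero (np.float64(7.702801861329241), np.float32(77.353615), np.float32(181.5813))
t4 pointer (np.float64(153.38901954263693), np.float32(99.12256), np.float32(194.22723)) zero (np.float64(7.683833365922458), np.float32(75.54541), np.float32(163.86523))
w4 pointer (np.float64(79.93290453564519), np.float32(46.724342), np.float32(251.00317)) zero (np.float64(8.644123289581302), np.float32(26.22295), np.float32(242.85709))
[-1.07883957e+01  3.55939718e+00  7.35652303e+01 -7.73184979e-04
  1.03004312e+02 -2.39453040e+01]
```

```bash
python3 -m crank '[{"linear":[0.885,-0.153,0],"rot":[0,0,0],"jaw":45},{"linear":[0.885,-0.153,0],"rot":[0,0,0],"jaw":45},{"linear":[0.885,-0.153,0],"rot":[0,0,0],"jaw":45},{"linear":[0.885,-0.153,0],"rot":[0,0,0],"jaw":45},{"linear":[0.885,-0.153,0],"rot":[0,0,0],"jaw":45},{"linear":[0.885,-0.153,0],"rot":[0,0,0],"jaw":45},{"linear":[0.885,-0.153,0],"rot":[0,0,0],"jaw":45},{"linear":[0.885,-0.153,0],"rot":[0,0,0],"jaw":45}]'
python3 -m crank '[{"linear":[0,0,0],"rot":[0,0,-0.925],"jaw":45},{"linear":[0,0,0],"rot":[0,0,-0.925],"jaw":45},{"linear":[0,0,0],"rot":[0,0,-0.925],"jaw":45},{"linear":[0,0,0],"rot":[0,0,-0.925],"jaw":45},{"linear":[0,0,0],"rot":[0,0,-0.925],"jaw":45},{"linear":[0,0,0],"rot":[0,0,-0.925],"jaw":45},{"linear":[0,0,0],"rot":[0,0,-0.925],"jaw":45},{"linear":[0,0,0],"rot":[0,0,-0.925],"jaw":45},{"linear":[0,0,0],"rot":[0,0,0],"jaw":45}]'
python3 - <<'E'
from ang import *
C,im=snap("wrist","w5");T,_=snap("top","t5");p=env.read_state();print(p["position"],p["joint_pos"])
print([ (k,px(C,[555+53*np.cos(np.radians(13.2-k)),54.7+53*np.sin(np.radians(13.2-k)),129])) for k in(53,143,233,323)])
b=im[...,::-1];print("pointer",dark(*polar(C,b,(555,54.7),13,18,40,94)),"zero",dark(*polar(C,b,(555,54.7),13,49,59,100)))
E
```

```text
time_s: 11.15
position: [514.1, 89.3, 244.0]
ee_rot: [-179.9, -0.0, 103.2]
contact_force: [0.5, -0.9, 0.0]
grip_width: 0.525
time_s: 12.05
position: [514.5, 88.6, 244.1]
ee_rot: [-180.0, -0.0, 140.2]
contact_force: [0.2, -0.6, -0.4]
grip_width: 0.529
[514.56215812  88.54510601 244.29763616] [ 6.03065174e+00 -6.87604084e+00  8.37081081e+01 -9.45289302e-04
  1.03215869e+02 -4.40013457e+01]
[(53, array([325.17863476, 317.04534754])), (143, array([262.07640405, 264.87093821])), (233, array([325.31518541, 205.36763644])), (323, array([388.42582486, 264.89075406]))]
pointer (np.float64(80.52696053830209), np.float32(25.185059), np.float32(188.41974)) zero (np.float64(352.6467816567481), np.float32(12.911426), np.float32(137.07568))
```

View pics/w5.png

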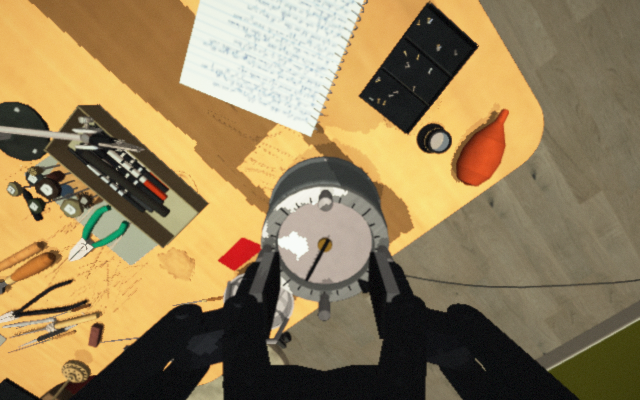

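Stud 1 shows at (325,200), within a few pixels of the prediction. It is centred tangentially and the pointer is steady at about 80°. I'll descend and grasp it.

```bash
python3 -m crank '[{"linear":[0,0,0.9],"rot":[0,0,0],"jaw":45},{"linear":[0,0,0.9],"rot":[0,0,0],"jaw":45},{"linear":[0,0,0.9],"rot":[0,0,0],"jaw":40},{"linear":[0,0,0.9],"rot":[0,0,0],"jaw":40},{"linear":[0,0,0.9],"rot":[0,0,0],"jaw":40},{"linear":[0,0,0],"rot":[0,0,0],"jaw":30},{"linear":[0,0,0],"rot":[0,0,0],"jaw":20},{"linear":[0,0,0],"rot":[0,0,0],"jaw":8},{"linear":[0,0,0],"rot":[0,0,0],"jaw":8},{"linear":[0,0,0],"rot":[0,0,0],"jaw":8},{"linear":[0,0,0],"rot":[0,0,0],"jaw":8}]' 25
```

```text
time_s: 13.25
position: [515.3, 88.7, 133.7]
ee_rot: [179.9, 0.1, 140.2]
contact_force: [-0.9, 0.4, 3.3]
grip_width: 0.129
```

```bash
python3 -m crank '[{"linear":[-0.008,0.185,0],"rot":[0,0,1],"jaw":8},{"linear":[-0.008,0.185,0],"rot":[0,0,1],"jaw":8},{"linear":[-0.008,0.185,0],"rot":[0,0,1],"jaw":8},{"linear":[-0.008,0.185,0],"rot":[0,0,1],"jaw":8},{"linear":[-0.008,0.185,0],"rot":[0,0,1],"jaw":8},{"linear":[-0.008,0.185,0],"rot":[0,0,1],"jaw":8}]'
python3 -m crank '[{"linear":[-0.008,0.185,0],"rot":[0,0,1],"jaw":8},{"linear":[-0.008,0.185,0],"rot":[0,0,1],"jaw":8},{"linear":[-0.008,0.185,0],"rot":[0,0,1],"jaw":8},{"linear":[-0.008,0.185,0],"rot":[0,0,1],"jaw":8},{"linear":[-0.008,0.185,0],"rot":[0,0,1],"jaw":8},{"linear":[-0.008,0.185,0],"rot":[0,0,1],"jaw":8},{"linear":[0,0,0],"rot":[0,0,0],"jaw":8}]'
python3 - <<'E'
from ang import *
C,im=snap("wrist","w6");T,t=snap("top","t6");p=env.read_state();print(p["position"])
for C,b in((C,im),(T,t)):
  print("pointer",dark(*polar(C,b,(555,54.7),13,18,40,94)),"zero",dark(*polar(C,b,(555,54.7),13,49,59,100)))
o=np.hstack([cv2.resize(im[160:400,200:440],(400,400)),cv2.resize(t[145:235,250:340],(400,400),interpolation=2)]);cv2.imwrite("pics/m6.png",o[...,::-1])
E
```

```text
time_s: 13.85
position: [537.7, 104.2, 133.7]
ee_rot: [179.9, 0.1, 109.9]
contact_force: [-1.3, -1.8, 5.2]
grip_width: 0.126
time_s: 14.55
position: [565.3, 106.1, 133.7]
ee_rot: [179.9, 0.0, 80.0]
contact_force: [-0.9, -2.4, 4.2]
grip_width: 0.128
[565.18254064 106.13619022 133.66199109]
pointer (np.float64(nan), np.float32(14.550736), np.float32(23.461004)) zero (np.float64(139.52845478350847), np.float32(13.304492), np.float32(24.556297))
pointer (np.float64(75.71661475651288), np.float32(93.29053), np.float32(168.0189)) zero (np.float64(68.71078132496774), np.float32(73.52051), np.float32(138.57089))ang.py:12: RuntimeWarning: invalid value encountered in scalar divide
  return i+(b*np.arange(-12,13)).sum()/b.sum(), v[i],np.median(v)
```

View pics/m6.png

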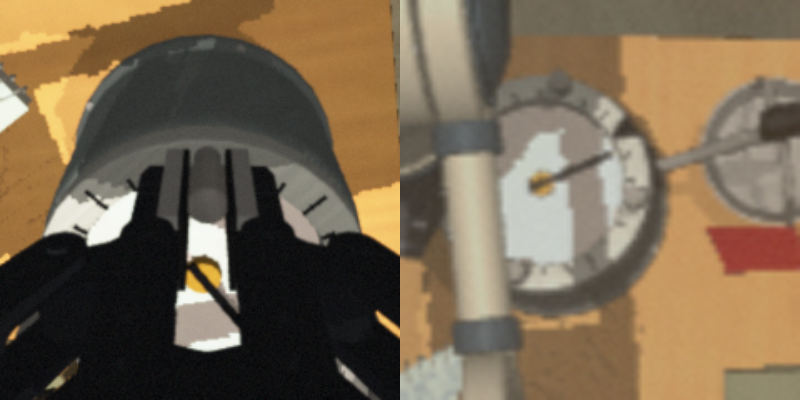

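The stud is held between the pads. In the top crop the pointer tip is at (608,155) and the wedge at (625,128) about the pivot (541,184), so the wedge is about 11° short. I'll turn 11° more.

```bash
python3 -m crank '[{"linear":[-0.008,0.185,0],"rot":[0,0,1],"jaw":8},{"linear":[-0.008,0.185,0],"rot":[0,0,1],"jaw":8},{"linear":[0,0.037,0],"rot":[0,0,0.2],"jaw":8},{"linear":[0,0,0],"rot":[0,0,0],"jaw":8},{"linear":[0,0,0],"rot":[0,0,0],"jaw":12},{"linear":[0,0,0],"rot":[0,0,0],"jaw":16},{"linear":[0,0,0],"rot":[0,0,0],"jaw":22},{"linear":[0,0,0],"rot":[0,0,0],"jaw":30},{"linear":[0,0,0],"rot":[0,0,0],"jaw":30}]'
python3 -m crank '[{"linear":[0,0,-0.5],"rot":[0,0,0],"jaw":30},{"linear":[0,0,-0.9],"rot":[0,0,0],"jaw":30},{"linear":[0,0,-0.9],"rot":[0,0,0],"jaw":30},{"linear":[0,0,-0.9],"rot":[0,0,0],"jaw":30},{"linear":[0.9,0,-0.9],"rot":[0,0,0],"jaw":30},{"linear":[0.9,0,0],"rot":[0,0,0],"jaw":30},{"linear":[0,0,0],"rot":[0,0,0],"jaw":30}]'
python3 - <<'E'
from ang import *
C,im=snap("wrist","w7");T,t=snap("top","t7");S,s=snap("side","s7");p=env.read_state();print(p["position"],p["time_s"])
for K,b in((C,im),(T,t)):
  print("pointer",dark(*polar(K,b,(555,54.7),13,18,40,94)),"zero",dark(*polar(K,b,(555,54.7),13,49,59,100)))
u,v=px(C,[555,54.7,95]).astype(int);print(u,v)
A=cv2.copyMakeBorder(im,150,150,150,150,0)[v+60:v+240,u+60:u+240]
o=np.hstack([cv2.resize(A,(400,400),interpolation=2),cv2.resize(s[150:270,280:400],(400,400),interpolation=2)]);cv2.imwrite("pics/m7.png",o[...,::-1])
E
```

```text
time_s: 15.55
position: [574.2, 104.4, 132.0]
ee_rot: [-180.0, 0.0, 69.2]
contact_force: [-0.1, -0.1, -0.1]
grip_width: 0.347
time_s: 16.25
position: [591.0, 148.4, 236.7]
ee_rot: [179.9, -0.1, 69.3]
contact_force: [-0.1, -0.5, -0.5]
grip_width: 0.351
[590.14347265 145.93885825 234.74431628] 16.4
pointer (np.float64(79.00730903101687), np.float32(37.395554), np.float32(211.298)) zero (np.float64(178.6661092603918), np.float32(15.015528), np.float32(55.475098))
pointer (np.float64(76.9291211792331), np.float32(110.73189), np.float32(201.0115)) zero (np.float64(79.78477394387042), np.float32(71.714745), np.float32(173.5773))
323 293
```

View pics/m7.png

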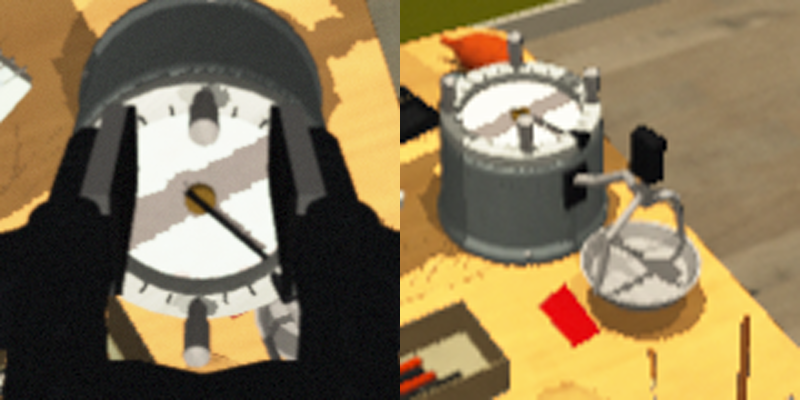

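From the top camera the wedge is at 79.8° and the pointer at 77–80°. The jaws hide the wedge in the wrist view, so I'll move back for one clean check. The side view shows the pan hanging freely.

```bash
python3 -m crank '[{"linear":[-0.9,0,-0.4],"rot":[0,0,0],"jaw":30},{"linear":[-0.9,0,-0.4],"rot":[0,0,0],"jaw":30},{"linear":[-0.9,0,-0.4],"rot":[0,0,0],"jaw":30},{"linear":[-0.9,0,-0.4],"rot":[0,0,0],"jaw":30},{"linear":[-0.9,0,0],"rot":[0,0,0],"jaw":30},{"linear":[-0.9,0,0],"rot":[0,0,0],"jaw":30},{"linear":[-0.9,0,0],"rot":[0,0,0],"jaw":30},{"linear":[0,0,0],"rot":[0,0,0],"jaw":30},{"linear":[0,0,0],"rot":[0,0,0],"jaw":30}]'
python3 - <<'E'
from ang import *
C,im=snap("wrist","w8");S=cam("side");s=cv2.imread("pics/s7.png");p=env.read_state();print(p["position"])
for K,b in((C,im),(S,s)):
  print("pointer",dark(*polar(K,b,(555,54.7),13,18,40,94)),"zero",dark(*polar(K,b,(555,54.7),13,49,59,100)))
u,v=px(C,[555,54.7,95]).astype(int);print(u,v)
A=cv2.copyMakeBorder(im,150,150,150,150,0)[v+70:v+230,u+70:u+230];A=cv2.resize(A,(600,600),interpolation=2);cv2.imwrite("pics/m8.png",A[...,::-1])
E
```

```text
time_s: 17.3
position: [534.0, -1.5, 274.8]
ee_rot: [-180.0, -0.0, 69.1]
contact_force: [0.3, 0.1, 0.4]
grip_width: 0.354
[534.15777884  -0.97848729 274.7017375 ]
pointer (np.float64(80.66477745867759), np.float32(20.334473), np.float32(244.98154)) zero (np.float64(81.87228932809278), np.float32(15.108301), np.float32(176.6159))
pointer (np.float64(123.71424333273673), np.float32(94.10112), np.float32(244.7455)) zero (np.float64(79.80592967004561), np.float32(40.614452), np.float32(204.58867))
323 119
```

View pics/m8.png

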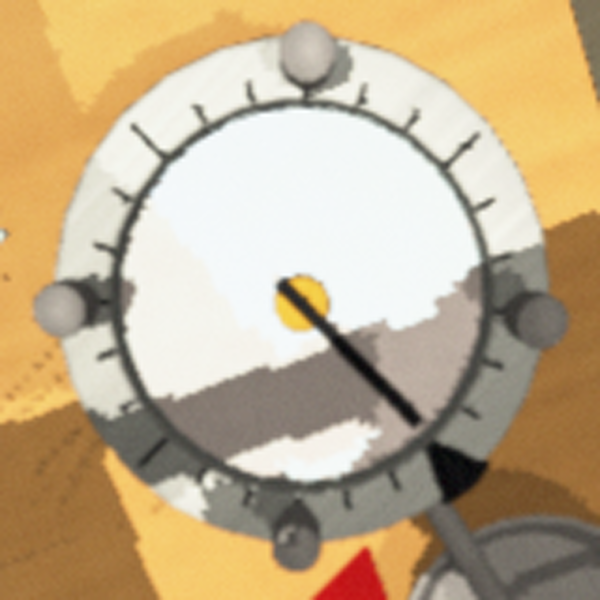

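The wedge and pointer now agree to about 1–2.5°, inside the 5° limit. The arm is clear and the pan is hanging still, so I'm handing in.

```bash
python3 -c "
from plant import env
env.sign_off();print(env.read_state()['time_s'])"
```

```text
the job is handed in; nothing more can be done
the job is handed in; nothing more can be done
```

I hung the pan by its bail on the hook and let it go. I then turned the bezel about 71° clockwise by stud 1, released the stud, backed the arm off and handed the job in. The last clock reading before that was 17.3 s of the 51 s allowed.

**Zero mark:** in the last wrist picture the pointer is at 80.7° and the zero mark at 81.9°, 1.2° apart. By eye in the same picture it looks more like 1–2.5°. The limit is about 5°.

**Readings that disagreed:**
- The top camera put the pointer at 76.9° and the zero mark at 79.8°, 2.9° apart and still within the limit.
- The side camera put the zero mark at 79.8°. Its pointer reading of 123.7° cannot be right, so I ignored it.

**Pan and bystanders:** the last side picture, taken after the bezel was turned, shows the pan hanging free. Its swing and the bail-to-seat distance were judged by eye, not measured. I did not measure the bystanders again, but the arm never came near them. The wrist force was near zero at the end.

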